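# Hang the lid trough on the twin-pin stand

### The arm

A 7-joint arm with a two-finger parallel gripper is mounted at the origin on the work surface. World frame = base frame: x ahead of the robot, y to its left, z up, the work surface at z = 0. Lengths are in m, angles in rad, forces in N, time in s.
With the tool pointing down it reaches from about 0.4 to 0.925 m from the base axis. Payload 4.1 kg.
Tool frame: the origin (TCP) lies at the very end of the fingers, on their centre line; the grasp point (between the pads) lies 19 mm behind it (manip.grip_point_offset is the z of the grasp point in the tool frame, in m); z points along the fingers, y is the line along which they close (so a half turn about z gives the same grasp; the last joint's range is limited). The gripper opens to 85 mm and grips with 20 to 120 N. Pads are 22 mm wide; open, the fingers measure 114 mm over their backs; the gripper's body (76 mm by 85 mm) begins 54 mm behind the grasp point. The pads swing forward as they close: fully open they stand 13 mm farther back than shut.
Start: joints at [-1.243, 0.398, 0.045, 1.537, -0.019, 1.207, -0.051], TCP at [0.269, 0.592, 0.231] pointing down, gripper open.
Joint ranges: [-2.82, 2.82], [-0.49, 2.23], [-1.37, 1.46], [0, 2.46], [-1.36, 4.5], [0.23, 2], [-2.94, 2.94]. Speed limits (rad/s): [2.57, 2.57, 3.14, 3.14, 3.14, 3.14, 3.14].

### API

Orientations are given as a rotation vector (axis times angle).
In Python, from plant import manip gives the robot as it stands. The module is installed in compiled form; this text tells all that it offers.
- The arm moves only by the shell command python3 -m jog 'ROWS' [OPENING] [FORCE]. ROWS is JSON, one flat list of numbers, 6 for each row, row after row: the shift along the tool's x, y, z in mm, then the turn, a rotation vector about the tool's x, y, z in degrees. A call has 1 to 8 rows; each row shifts and turns the commanded pose from where the row before left it, along the tool's axes as they then stand; what a row does not reach is not made up. A row lasts 1/10 s, in which the tool goes at most 50 mm and 8.59 degrees, less where a joint would pass 70% of its speed; a pose out of reach is approached as far as the arm can. A call with a gripper value outside its range is refused whole. OPENING is the finger opening in mm, from 0 to 85.4, set as the call begins (- or left out, the last holds). The fingers move at their own pace and stop on an object; FORCE is the grip in N (left out, the last holds). Time passes only in rows, so rows that do not move let the fingers close. It gives the time, the measured TCP pose, the force, the opening and the grip force at its end, in the units of the state.
- manip.get_obs(): the state, without advancing time (a new reading comes with each control period).
- manip.capture(name): name is "side" or "top" or "wrist"; returns (picture, depth): 384x512x3 uint8, red, green, blue; 384x512 float32, m along the optical axis (not along the pixel's ray), 0 where there is no reading.
- manip.calibration(name): a dict with "fx", "fy", "cx", "cy" (pixels), "extrinsics" (4x4, takes a point from camera to world coordinates); the wrist camera has in their place "tool_from_camera" (4x4, takes a point from camera to tool coordinates, whose origin is the TCP and whose axes are the flange's). Camera axes: x right, y down, z forward; pixel columns grow to the right and rows downward; lengths in m; the calibration is good to about 2 mm. A picture is of the moment at which its call begins: read the wrist's pose just before it. calibration takes no time and is no camera call.
- manip.hand_in(): hands the job in; it is judged then, once.
Trained networks look in the newest picture that a camera, given by its name, has taken for a name from the list of things; names that differ only in an ending like _2 or _b are one class to them, and where a whole thing is asked for, a point or a joint stands for the part that bears it (a point fixed in the world has none). Each returns a list of dicts, best first, with "confidence" (0 to 1); they miss things now and then, are a little off and sometimes report something else, mostly with a low value. They report only what shows in the picture. A call takes as long as a camera call. They do not tell look-alikes from the thing itself.
- manip.spot_in(camera, target): "pixel" ([column, row] in pixels, amid what is visible of it).
- manip.silhouettes(camera, target): "region" (384x512 bool, what is visible of it) and "pixel" ([column, row] in pixels, amid what is visible of it).
- manip.pinpoint(camera, target): "pixel" ([column, row] in pixels: a listed point, or the origin of a listed thing).
The state is a dict: "clock": time; "joint_positions": joint angles; "qd": joint speeds; "effort": joint torques, N m; "position": TCP position; "ee_rot": TCP orientation; "wrist_force": force on the tool from outside, world axes, zero at the start; "wrist_torque": the same for the moment, N m; "grip_width": finger opening in m; "grasp_force": force on a finger pad.
Only numpy, scipy, OpenCV 4.12 (cv2) and the standard library are available. Lean on these libraries where they do the work, as an engineer would, in place of code of your own. Each camera call takes 0.05 s, during which the arm holds its last target. There are 200 camera calls.

### The job

The packing table needs its lid trough: pick up the longer of the two metal troughs and hang it on the stand, with one of the stand's two upright pins through the slot in each of its end ears. Lower it until both ears rest on the stand, then let go and back off. Leave the small trough where it is.

Things in the scene. Friction and masses are not known exactly. Their poses are not given: they have to be found in the camera images.
- trough: The longer trough: bare metal, loose, 0.4 kg, open body 70 (x) x 100 (y) x 60 (z) mm. At each y end a flat ear (64 mm wide, 4 mm thick, underside 56 mm above the origin) reaches to y = +-110 mm and has a slot through it, 40 (x) x 32 (y) mm, centred at x = 0, y = +-82 mm. Origin: centre of the underside, on the table; z up; same after a half turn about z.
- trough_handle (a point): Middle of the longer trough's handle, over its centre of mass, 112 mm above the trough's origin: a straight level bar along the trough's y, 100 mm long, 12 mm wide (x), 14 mm high, held by a thin upright at each end. Grip it across x from above. Axes as the trough's.
- small_trough: The small trough, to be left alone: same metal, width, height, ears and kind of handle, but its body is 56 mm long (y), it is 176 mm over its ears, and its slots are centred at y = +-60 mm, so it does not fit the pins. Loose, 0.3 kg. Origin: centre of the underside; z up.
- stand: Fixed dark steel stand, base 90 (x) x 210 (y) mm. Two cheeks at y = +-82 mm carry level flanges, 90 (x) x 36 (y) mm, tops 115 mm above the origin. From the middle of each (x = 0, y = +-82 mm) rises a vertical round-tipped pin, 10 mm thick, tip at 147 mm. The trough's body hangs between the cheeks, its origin then 59 mm above this one. Origin: centre of the underside; z up.
Mind the look-alikes: they are no part of the job. Leave any green look-alike of the trough alone.

How it is judged:
On the way:
1. while still held, the long trough is lowered over both pins until its ears are down on the stand (within 10 mm) (z of trough in the frame of stand between 0.05 and 0.069 m and horizontal distance between trough and stand below 0.022 m and angle between the y axis of trough and the y axis of stand, either way round below 0.26 rad and contact force between the fingers and trough above 0.5 N), for 0.05 s.
At the end, for the whole second after the job is handed in: The long trough hangs at rest on both pins, ears down on the flanges: origin 54 to 63 mm above the stand's, within 22 mm of its centre horizontally, long axes within 15 degrees, upright within 6 degrees; the small trough within 30 mm of where it stood (z of trough in the frame of stand between 0.054 and 0.063 m and horizontal distance between trough and stand below 0.022 m and angle between the y axis of trough and the y axis of stand, either way round below 0.26 rad and angle between trough's own z axis and vertical below 0.1 rad and linear speed of trough below 0.02 m/s and distance of small_trough from where it was at the start of the episode below 0.03 m); the robot touches nothing.
It fails at once if the small trough is moved more than 30 mm (distance of small_trough from where it was at the start of the episode above 0.03 m).
It also fails if it takes over 38 s, if anything falls off the work surface, if the arm or the gripper's body presses on something with over 40 N, if the wrist force passes 120 N, or if a joint passes its speed limit or range.

## Working session

There is one attempt and no reset: what is moved stays moved. The work goes in short steps, Python scripts to look and compute and a shell command to move; the robot and the scene stay as the last step left them, time stands still between calls to the robot, and variables do not carry over. Pictures are saved under pics/ and viewed, at most 10 in all, crops included, and the job is handed in when it is done.

```bash
mkdir -p pics; cat > h.py <<'E'
from plant import manip
import numpy as np, cv2
from scipy.spatial.transform import Rotation as R
def pose():
    o=manip.get_obs(); T=np.eye(4); T[:3,:3]=R.from_rotvec(o["ee_rot"]).as_matrix(); T[:3,3]=o["position"]; return T
def cam(n):
    c=manip.calibration(n)
    return c,(pose()@np.array(c["tool_from_camera"]) if n=="wrist" else np.array(c["extrinsics"]))
def cloud(n):
    c,E=cam(n); im,d=manip.capture(n)
    v,u=np.mgrid[:384,:512]
    p=np.stack([(u-c["cx"])/c["fx"]*d,(v-c["cy"])/c["fy"]*d,d],-1)@E[:3,:3].T+E[:3,3]
    p[d==0]=np.nan
    return im,p
def save(n,im): cv2.imwrite("pics/"+n+".png",im[:,:,::-1])
E
python3 - <<'E'
from h import *
for n in ["top","side"]:
    im,p=cloud(n); save(n,im); np.save(n,p)
    for t in ["trough","small_trough","stand"]:
        for r in manip.silhouettes(n,t):
            q=p[r["region"]]; q=q[~np.isnan(q[:,0])]
            print(n,t,r["confidence"],np.round(r["pixel"]),len(q),np.round(np.median(q,0),3),np.round(q.min(0),3),np.round(q.max(0),3))
    for r in manip.pinpoint(n,"trough_handle"): 
        u,v=np.round(r["pixel"]).astype(int);print("h",r["confidence"],u,v,p[v,u])
o=manip.get_obs();print(o["clock"],o["position"],R.from_rotvec(o["ee_rot"]).as_matrix().round(3), manip.grip_point_offset)
a=cv2.imread("pics/top.png");b=cv2.imread("pics/side.png")
cv2.imwrite("pics/both.png",cv2.resize(np.vstack([a,b]),(400,600)))
E
```

```text
top trough 0.95 [345. 261.] 1570 [ 0.238 -0.254  0.058] [ 0.133 -0.302 -0.005] [ 0.356 -0.205  0.125]
top trough 0.69 [214. 184.] 1538 [0.472 0.121 0.058] [ 0.436  0.007 -0.005] [0.518 0.23  0.128]
top trough 0.65 [164. 266.] 1690 [0.241 0.262 0.058] [ 0.148  0.156 -0.005] [0.324 0.379 0.127]
top small_trough 0.87 [205. 128.] 1207 [0.638 0.146 0.059] [ 0.593  0.052 -0.005] [0.708 0.241 0.125]
top stand 0.72 [351. 180.] 2608 [ 0.47  -0.284  0.011] [ 0.42  -0.407 -0.006] [ 0.552 -0.165  0.151]
h 0.95 157 265 [0.24185376 0.26275698 0.11855056]
h 0.94 213 179 [0.47236519 0.11213696 0.12002217]
h 0.57 348 262 [ 0.24080843 -0.26676006  0.00440823]
side trough 0.86 [231. 320.] 4039 [ 0.241 -0.256  0.057] [ 0.128 -0.306 -0.005] [ 0.376 -0.171  0.12 ]
side trough 0.77 [250. 166.] 1701 [0.472 0.109 0.055] [ 0.437  0.005 -0.005] [0.547 0.3   0.12 ]
side trough 0.71 [155. 159.] 1808 [0.243 0.251 0.05 ] [ 0.154  0.152 -0.004] [0.336 0.452 0.121]
side small_trough 0.66 [296. 140.] 1046 [0.635 0.125 0.057] [ 0.593  0.048 -0.003] [0.709 0.276 0.12 ]
side small_trough 0.58 [250. 164.] 1662 [0.472 0.109 0.054] [ 0.437  0.006 -0.004] [0.546 0.301 0.12 ]
side stand 0.57 [330. 283.] 5147 [ 0.465 -0.277  0.008] [ 0.419 -0.38  -0.004] [ 0.596 -0.12   0.147]
h 0.84 144 141 [ 0.24430145  0.40864199 -0.0008411 ]
h 0.79 226 300 [ 0.23820379 -0.25303091  0.11726504]
h 0.57 250 141 [0.47667636 0.12076399 0.11891432]
0.5 [0.26902459 0.59171836 0.23127379] [[-0.91   0.414 -0.   ]
 [ 0.414  0.91  -0.   ]
 [ 0.    -0.    -1.   ]] -0.0187
```

View pics/top.png

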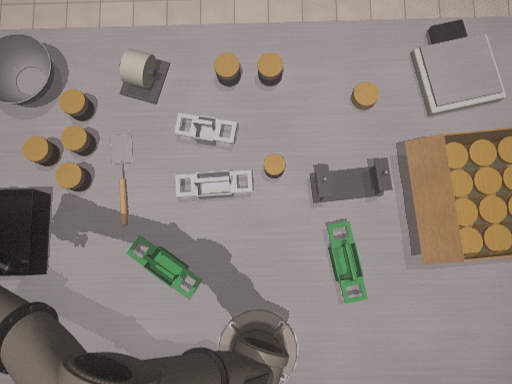

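```bash
python3 - <<'E'
import numpy as np,cv2
p=np.load("top.npy"); 
def fit(q,name):
    c,(w,h),a=cv2.minAreaRect(q[:,:2].astype(np.float32)); 
    m=q.mean(0); ev,V=np.linalg.eigh(np.cov(q[:,:2].T)); ax=V[:,1]
    print(name,len(q),"rect c",np.round(c,4),round(w,3),round(h,3),round(a,1),"mean",m.round(4),"axis deg",np.degrees(np.arctan2(ax[1],ax[0])).round(1))
s=p.reshape(-1,3); s=s[~np.isnan(s[:,0])]
def box(x0,x1,y0,y1,z0,z1): 
    return s[(s[:,0]>x0)&(s[:,0]<x1)&(s[:,1]>y0)&(s[:,1]<y1)&(s[:,2]>z0)&(s[:,2]<z1)]
fit(box(.42,.53,-.01,.25,.108,.128),"midhandle"); fit(box(.42,.53,-.01,.25,.05,.068),"midears")
fit(box(.13,.36,.14,.39,.108,.128),"lefthandle")
fit(box(.57,.72,.04,.25,.108,.128),"smallhandle")
fit(box(.41,.56,-.41,-.16,.105,.122),"flanges"); 
q=box(.41,.56,-.41,-.16,.125,.16)
for m in (q[:,1]>-.285,q[:,1]<-.285): print("pin",m.sum(),q[m].mean(0).round(4),q[m].max(0).round(3))
E
```

```text
midhandle 180 rect c [0.4736 0.1182] 0.013 0.1 2.4 mean [0.4729 0.1176 0.1187] axis deg 92.8
midears 752 rect c [0.474  0.1185] 0.071 0.22 2.7 mean [0.4736 0.1167 0.0601] axis deg 92.9
lefthandle 185 rect c [0.2392 0.2585] 0.099 0.012 54.0 mean [0.239  0.2574 0.1188] axis deg 54.1
smallhandle 103 rect c [0.6377 0.1414] 0.056 0.013 78.1 mean [0.6373 0.1413 0.1188] axis deg 78.4
flanges 844 rect c [ 0.4724 -0.2717] 0.091 0.201 5.3 mean [ 0.4718 -0.2723  0.1153] axis deg 95.0
pin 15 [ 0.4629 -0.1893  0.1431] [ 0.467 -0.185  0.151]
pin 20 [ 0.4784 -0.3516  0.1399] [ 0.483 -0.348  0.15 ]
```

The picture shows the long metal trough at (214,184), the small one at (206,129), the stand at (350,180) with its pins, and two green look-alikes at (163,266) and (346,262). The measured sizes match (220 mm over the ears, 100 mm handle), so I'll go above the handle.

```bash
python3 -m jog '[-24,-22,0,0,0,0,-24,-22,0,0,0,0,-24,-22,0,0,0,0,-24,-22,0,0,0,0,-24,-22,0,0,0,0,-24,-22,0,0,0,0,-24,-22,0,0,0,0,-24,-22,0,0,0,0]' 60
python3 -m jog '[-24,-22,0,0,0,0,-24,-22,0,0,0,0,-24,-22,0,0,0,0,-24,-22,0,0,0,0,-24,-22,0,0,0,0,-24,-22,0,0,0,0,-24,-22,0,0,0,0,-22,-18,0,0,0,0]'
python3 -m jog '[0,0,0,0,0,7.8,0,0,0,0,0,7.8,0,0,0,0,0,7.8,0,0,0,0,0,7.8,0,0,0,0,0,7.8,0,0,0,0,0,7.8,0,0,0,0,0,7.8,0,0,0,0,0,7.8]'
python3 -m jog '[0,0,0,0,0,0,0,0,0,0,0,0]'
python3 - <<'E'
from h import *
T=pose();print(T.round(4),manip.get_obs()["joint_positions"])
im,p=cloud("wrist");save("w1",im)
s=p.reshape(-1,3);s=s[~np.isnan(s[:,0])]
for z0,z1,n in((.108,.128,"handle"),(.05,.068,"ears")):
    q=s[(abs(s[:,0]-.473)<.06)&(abs(s[:,1]-.118)<.13)&(s[:,2]>z0)&(s[:,2]<z1)]
    if len(q)>20:
        print(n,len(q),cv2.minAreaRect(q[:,:2].astype(np.float32)),q.mean(0).round(4))
        c=cv2.minAreaRect(q[:,:2].astype(np.float32))[0]; print("tool shift mm",(T[:3,:3].T@(np.r_[c,.093]-T[:3,3])*1000).round(1))
E
```

```text
clock: 1.3
position: [0.3714, 0.3508, 0.2316]
ee_rot: [0.665, 3.07, 0.001]
wrist_force: [0.6, 0.2, -0.2]
grip_width: 0.0601
grasp_force: 0.0
clock: 2.1
position: [0.4732, 0.115, 0.2317]
ee_rot: [0.667, 3.069, 0.001]
wrist_force: [1.4, -0.4, -1.0]
grip_width: 0.0601
grasp_force: 0.0
clock: 2.9
position: [0.4728, 0.1168, 0.2315]
ee_rot: [2.166, 2.276, 0.001]
wrist_force: [-0.2, -0.3, -0.7]
grip_width: 0.0599
grasp_force: 0.0
clock: 3.1
position: [0.4728, 0.1169, 0.2314]
ee_rot: [2.156, 2.285, 0.001]
wrist_force: [0.1, 0.1, -0.9]
grip_width: 0.0597
grasp_force: 0.0
[[-5.800e-02  9.983e-01  3.000e-04  4.728e-01]
 [ 9.983e-01  5.800e-02  3.000e-04  1.169e-01]
 [ 3.000e-04  3.000e-04 -1.000e+00  2.314e-01]
 [ 0.000e+00  0.000e+00  0.000e+00  1.000e+00]] [-0.74330243  0.11053731  0.44866876  1.92363    -0.0534356   1.11849013
 -0.21567778]
handle 1647 ((0.4725271463394165, 0.11863946914672852), (0.011667582206428051, 0.09915846586227417), 3.0554990768432617) [0.4722 0.1219 0.1178]
tool shift mm [  1.7  -0.2 138.4]
ears 6151 ((0.47220730781555176, 0.11810749769210815), (0.0700657069683075, 0.22027121484279633), 2.8022689819335938) [0.4713 0.1353 0.0588]
tool shift mm [  1.2  -0.5 138.4]
```

```bash
python3 -m jog '[1.5,0,25,0,0,-0.4,0,0,25,0,0,0,0,0,25,0,0,0,0,0,25,0,0,0,0,0,20,0,0,0,0,0,10,0,0,0,0,0,8,0,0,0,0,0,0,0,0,0]'
python3 -m jog '[0,0,0,0,0,0,0,0,0,0,0,0,0,0,0,0,0,0,0,0,0,0,0,0,0,0,0,0,0,0,0,0,0,0,0,0,0,0,0,0,0,0]' 0 50
```

```text
clock: 3.95
position: [0.4725, 0.1183, 0.0929]
ee_rot: [-2.151, -2.29, 0.001]
wrist_force: [0.9, -0.0, 0.3]
grip_width: 0.0599
grasp_force: 0.0
clock: 4.65
position: [0.473, 0.1185, 0.0941]
ee_rot: [-2.152, -2.289, -0.001]
wrist_force: [-1.2, -0.4, 5.9]
grip_width: 0.0113
grasp_force: 49.9
```

```bash
python3 - <<'E'
from h import *
print(pose().round(4)); im,p=cloud("wrist");save("w2",im)
E
```

```text
[[-6.180e-02  9.981e-01  5.000e-04  4.730e-01]
 [ 9.981e-01  6.180e-02  7.000e-04  1.185e-01]
 [ 7.000e-04  6.000e-04 -1.000e+00  9.410e-02]
 [ 0.000e+00  0.000e+00  0.000e+00  1.000e+00]]
```

```bash
python3 -m jog '[0,0,-10,0,0,0,0,0,-20,0,0,0,0,0,-25,0,0,0,0,0,-25,0,0,0,0,0,-25,0,0,0,0,0,-25,0,0,0,0,0,-25,0,0,0,0,0,-15,0,0,0]'
python3 -m jog '[-10,-1,0,0,0,0,-20,-1,0,0,0,0,-25,-2,0,0,0,0,-25,-2,0,0,0,0,-25,-2,0,0,0,0,-25,-2,0,0,0,0,-25,-2,0,0,0,0,-25,-2,0,0,0,0]'
python3 -m jog '[-25,-2,0,0,0,0,-25,-2,0,0,0,0,-25,-1,0,0,0,0,-25,-1,0,0,0,0,-25,-1,0,0,0,0,-25,-1,0,0,0,-0.7,-25,-1,0,0,0,-1,-18,-1,0,0,0,0]'
python3 -m jog '[-12,-1,0,0,0,0,-3,0,0,0,0,0,0,0,0,0,0,0,0,0,0,0,0,0,0,0,0,0,0,0]'
cat > m.py <<'E'
from h import *
import sys
T=pose();print(T.round(4)); tag=sys.argv[1]
for n in ("top","side"):
    im,p=cloud(n);save(tag+n,im)
    s=p.reshape(-1,3);s=s[~np.isnan(s[:,0])]
    q=s[(abs(s[:,0]-.472)<.09)&(abs(s[:,1]+.271)<.14)]
    zt=T[2,3]-.094 # trough origin height
    e=q[(q[:,2]>zt+.045)&(q[:,2]<zt+.072)]; f=q[(abs(q[:,2]-.115)<.005)]
    for k,v in(("ears",e),("flange",f)):
        if len(v)>20: print(n,k,len(v),cv2.minAreaRect(v[:,:2].astype(np.float32)),v.mean(0).round(3),v[:,2].max().round(3))
im,p=cloud("wrist");save(tag+"w",im)
a=[cv2.imread(f"pics/{tag}{n}.png") for n in("top","side","w")]
a[0]=cv2.resize(a[0][120:264,260:452],(512,384));a[1]=cv2.resize(a[1][150:384,180:492],(512,384))
cv2.imwrite(f"pics/{tag}all.png",cv2.resize(np.vstack([np.hstack(a[:2]),np.hstack([a[2],a[2]*0])]),(800,600)))
E
python3 m.py a
```

```text
clock: 5.5
position: [0.4727, 0.1181, 0.2648]
ee_rot: [2.151, 2.289, 0.002]
wrist_force: [0.5, -1.0, -5.2]
grip_width: 0.0111
grasp_force: 49.3
clock: 6.3
position: [0.4679, -0.0641, 0.2616]
ee_rot: [-2.151, -2.287, 0.004]
wrist_force: [-1.2, 0.3, -4.7]
grip_width: 0.0113
grasp_force: 49.3
clock: 7.1
position: [0.4704, -0.2577, 0.2616]
ee_rot: [-2.118, -2.317, 0.004]
wrist_force: [0.5, 0.6, -4.9]
grip_width: 0.0112
grasp_force: 49.3
clock: 7.6
position: [0.4733, -0.2692, 0.2631]
ee_rot: [-2.115, -2.322, -0.001]
wrist_force: [-0.1, 0.4, -4.8]
grip_width: 0.0111
grasp_force: 49.3
[[-9.340e-02  9.956e-01 -1.000e-04  4.733e-01]
 [ 9.956e-01  9.340e-02  1.100e-03 -2.692e-01]
 [ 1.100e-03 -0.000e+00 -1.000e+00  2.631e-01]
 [ 0.000e+00  0.000e+00  0.000e+00  1.000e+00]]
top ears 478 ((0.47006145119667053, -0.21165014803409576), (0.0658273845911026, 0.10598336160182953), 6.692397117614746) [ 0.47  -0.195  0.229] 0.239
top flange 270 ((0.46481817960739136, -0.1900605708360672), (0.08968877792358398, 0.03678368777036667), 5.011038780212402) [ 0.46  -0.192  0.116] 0.12
side ears 2021 ((0.4739277958869934, -0.26989656686782837), (0.0718328058719635, 0.22067110240459442), 5.333980560302734) [ 0.469 -0.289  0.226] 0.241
side flange 1150 ((0.47202998399734497, -0.27201199531555176), (0.09046613425016403, 0.2010589987039566), 5.330096244812012) [ 0.466 -0.309  0.114] 0.119
```

View pics/aall.png

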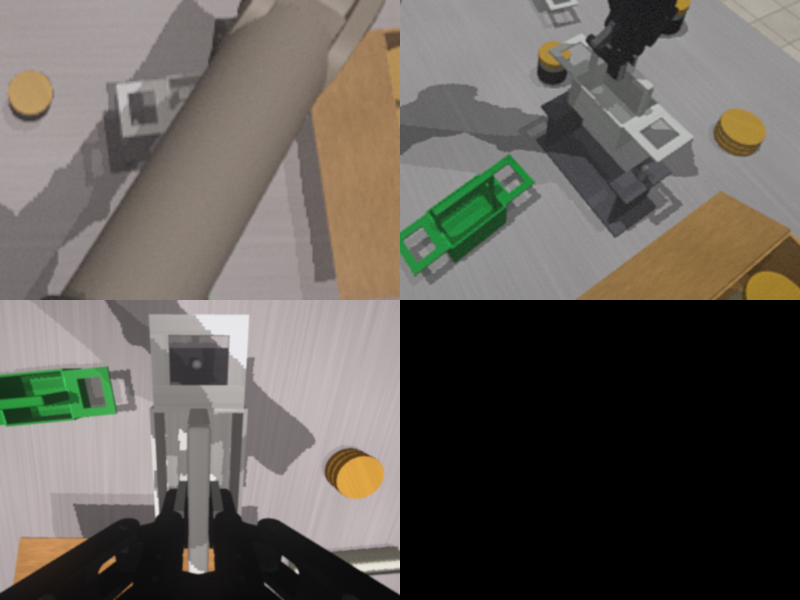

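The wrist view shows a pin within its slot (pin at about (197,364), slot 168–229 × 335–385). The side view has the trough over the stand, about 2 mm off. I'll correct that while lowering.

```bash
python3 -m jog '[-2,-2,15,0,0,0,0,0,15,0,0,0,0,0,15,0,0,0,0,0,10,0,0,0,0,0,10,0,0,0,0,0,5,0,0,0,0,0,0,0,0,0,0,0,0,0,0,0]'
python3 -m jog '[0,0,8,0,0,0,0,0,8,0,0,0,0,0,8,0,0,0,0,0,6,0,0,0,0,0,4,0,0,0,0,0,2,0,0,0,0,0,0,0,0,0,0,0,0,0,0,0]'
python3 m.py b
```

```text
clock: 8.55
position: [0.4716, -0.2728, 0.1937]
ee_rot: [2.117, 2.32, 0.0]
wrist_force: [-0.7, -0.7, -4.6]
grip_width: 0.0109
grasp_force: 49.2
clock: 9.35
position: [0.4714, -0.2728, 0.1575]
ee_rot: [2.117, 2.32, 0.0]
wrist_force: [0.1, -0.4, -5.1]
grip_width: 0.0111
grasp_force: 49.2
[[-9.140e-02  9.958e-01  5.000e-04  4.714e-01]
 [ 9.958e-01  9.140e-02 -2.000e-04 -2.728e-01]
 [-2.000e-04  5.000e-04 -1.000e+00  1.575e-01]
 [ 0.000e+00  0.000e+00  0.000e+00  1.000e+00]]
top ears 523 ((0.4726528823375702, -0.27279484272003174), (0.08176835626363754, 0.22200539708137512), 2.1500039100646973) [ 0.473 -0.213  0.12 ] 0.132
top flange 234 ((0.4726410508155823, -0.2724800407886505), (0.08176835626363754, 0.21984778344631195), 2.1500039100646973) [ 0.474 -0.211  0.116] 0.12
side ears 2430 ((0.4723873734474182, -0.27319803833961487), (0.09121304750442505, 0.22089986503124237), 5.067442893981934) [ 0.466 -0.294  0.119] 0.135
side flange 1043 ((0.4724448323249817, -0.27384620904922485), (0.09121304750442505, 0.21929213404655457), 5.067442893981934) [ 0.463 -0.292  0.114] 0.12
```

Still free; about 4–5 mm remain.

```bash
python3 -m jog '[0,0,2,0,0,0,0,0,1,0,0,0,0,0,1,0,0,0,0,0,0,0,0,0,0,0,0,0,0,0]'
python3 -m jog '[0,0,1,0,0,0,0,0,0.5,0,0,0,0,0,0,0,0,0,0,0,0,0,0,0]'
```

```text
clock: 10.0
position: [0.4713, -0.2726, 0.1532]
ee_rot: [-2.117, -2.321, -0.0]
wrist_force: [-0.2, 0.0, -5.4]
grip_width: 0.0111
grasp_force: 49.3
clock: 10.4
position: [0.4712, -0.2726, 0.1531]
ee_rot: [-2.117, -2.32, -0.002]
wrist_force: [-3.0, 2.3, 4.9]
grip_width: 0.0112
grasp_force: 50.7
```

View pics/ball.png

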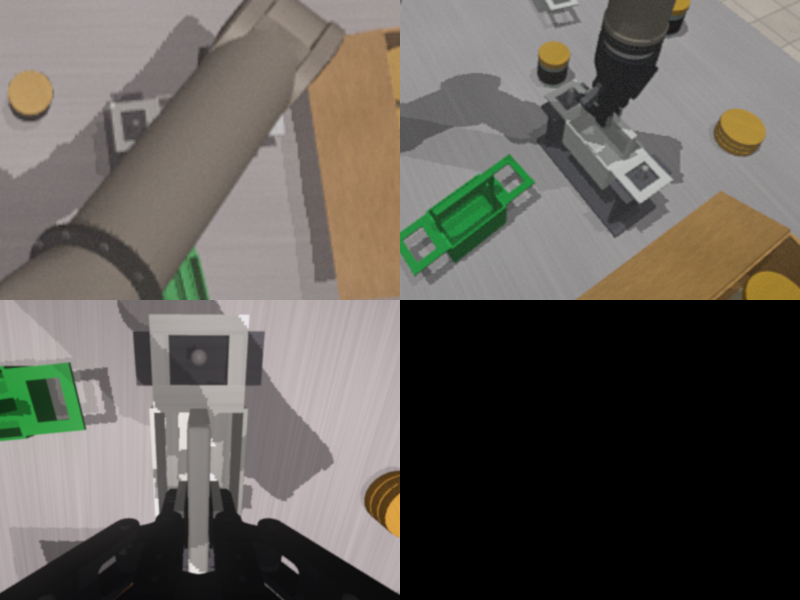

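The wrist view shows a pin centred in its slot at about (198,357), and the side view shows the far pin through the near ear at (645,175). The wrist force has flipped sign, so the trough's weight is on the stand. Release and back off.

```bash
python3 -m jog '[0,0,0,0,0,0,0,0,0,0,0,0,0,0,0,0,0,0,0,0,0,0,0,0,0,0,0,0,0,0]' 45
python3 -m jog '[0,0,-8,0,0,0,0,0,-15,0,0,0,0,0,-20,0,0,0,0,0,-25,0,0,0,0,0,-25,0,0,0,0,0,-15,0,0,0,0,0,0,0,0,0,0,0,0,0,0,0]'
sed -i 's/^    zt=.*/    zt=.059/' m.py; python3 m.py c
```

```text
clock: 10.9
position: [0.4714, -0.2727, 0.1518]
ee_rot: [2.117, 2.321, 0.0]
wrist_force: [0.1, 0.8, -0.1]
grip_width: 0.0452
grasp_force: 0.0
clock: 11.7
position: [0.4713, -0.2727, 0.2602]
ee_rot: [2.117, 2.32, 0.001]
wrist_force: [0.3, -0.1, -1.0]
grip_width: 0.0451
grasp_force: 0.0
[[-9.150e-02  9.958e-01  1.100e-03  4.713e-01]
 [ 9.958e-01  9.150e-02  1.000e-04 -2.727e-01]
 [ 0.000e+00  1.100e-03 -1.000e+00  2.602e-01]
 [ 0.000e+00  0.000e+00  0.000e+00  1.000e+00]]
top ears 686 ((0.4637005031108856, -0.21429984271526337), (0.10714277625083923, 0.09008719772100449), 88.0781478881836) [ 0.467 -0.196  0.118] 0.128
top flange 497 ((0.4636918902397156, -0.21455682814121246), (0.10662851482629776, 0.09008719772100449), 88.0781478881836) [ 0.466 -0.196  0.117] 0.12
side ears 2488 ((0.47272324562072754, -0.2730419933795929), (0.09181981533765793, 0.22054046392440796), 4.973964214324951) [ 0.467 -0.292  0.116] 0.131
side flange 2273 ((0.47272324562072754, -0.2730419933795929), (0.09181981533765793, 0.22054046392440796), 4.973964214324951) [ 0.468 -0.293  0.116] 0.12
```

View pics/call.png

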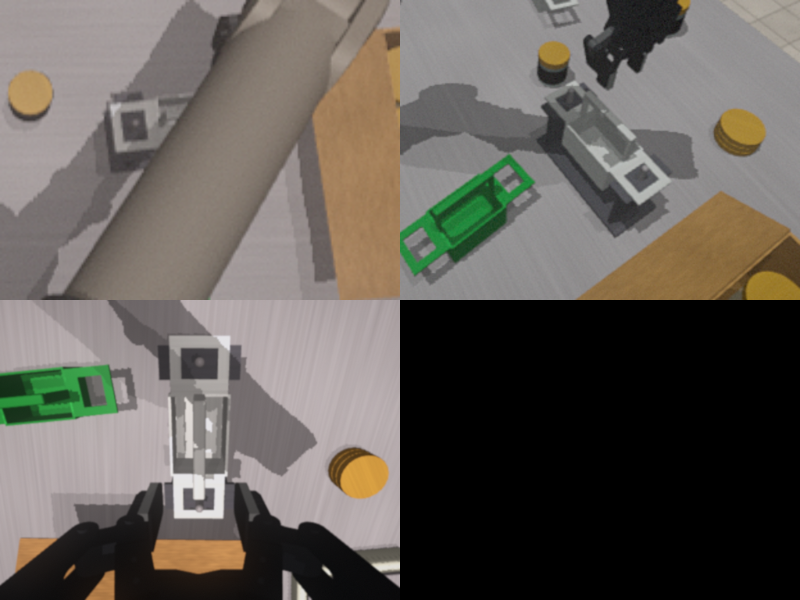

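The wrist view shows both pins through the slots, at about (198,360) and (199,508). The ears lie level on the flanges and the gripper is clear, so I'll hand in.

```bash
python3 -c "from plant import manip; print(manip.hand_in())"
```

```text
the job is handed in; nothing more can be done
None
```

The long trough hangs on both pins with its ears down on the stand, the gripper is released and clear, the small trough was left alone, and the job was handed in just under 12 s on the robot's clock; no verdict came back.

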